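Open the sanding hood's extraction damper fully and start the extractor

ROBOT

A 6-joint arm with a two-finger parallel gripper is mounted at the origin on the work surface. World frame = base frame: x ahead of the robot, y to its left, z up, the work surface at z = 0. Lengths are in m, angles in rad, forces in N, time in s.
With the tool pointing down it reaches from about 0.25 to 0.775 m from the base axis. Payload 4 kg.
Tool frame: the origin (TCP) lies midway between the tips of the shut fingers; the grasp point (between the pads) lies 19 mm behind it; z points along the fingers, y is the direction in which the jaws open and shut (so a half turn about z gives the same grasp; the last joint's range is limited). The gripper opens to 94 mm and grips with 3 to 60 N. Pads are 16 mm wide; open, the fingers measure 119 mm over their backs; the gripper's body (75 mm by 177 mm) begins 78 mm behind the grasp point.
Start: joints at [1.018, 0.087, 1.371, -0, 1.684, -0.103], TCP at [0.239, 0.495, 0.206] pointing down, gripper open.
Joint ranges: [-3.1, 3.1], [-0.76, 2.03], [0.27, 2.55], [-1.08, 4.22], [0.17, 2.65], [-2.57, 2.57]. Speed limits (rad/s): [2.79, 2.79, 3.14, 3.14, 3.14, 3.14].

INTERFACE

Orientations are given as [roll, pitch, yaw] about the fixed x, y, z axes, in that order (R = Rz(yaw) Ry(pitch) Rx(roll)).
In Python, from bench import robot, cams gives the robot as it stands.
- The arm moves only by the tool step_arm, never from a script. Its argument "plan" is a list that holds one entry, the list of rows, each a list of 5 numbers: the shift along the world's x, y, z in mm, then the turn about the world's z in rad, then the opening in per cent of the stroke, from 0 (shut) to 100 (fully open). In form: [[[tx, ty, tz, turn, fingers], ...]]. A call has 1 to 8 rows; each row is the pose to reach, as a shift and turn from the pose commanded when the call began; what a row does not reach only later rows make up. A row lasts 1/12 s, in which the tool goes at most 41.7 mm and 7.16 degrees, less where a joint would pass 70% of its speed; a pose out of reach is approached as far as the arm can. A call with a gripper value outside its range is refused whole. The fingers move at their own pace and stop on an object; the grip force is fixed at half the most. Time passes only in rows, so rows that repeat a pose let the fingers close. It gives the time, the measured TCP pose, the force and the opening at its end, in the units of the state.
- robot.get_obs(): the state, without advancing time (a new reading comes with each control period).
- cams.snapshot(name): name is "scene" or "top" or "wrist"; returns a dict with "frame" (384x512x3 uint8, red, green, blue), "camera_matrix" (3x3 intrinsics, pixels), "k1" (the pictures are not rectified: a ray, as slopes to the right and down, at radius r is drawn at 1 + k1 r^2 times it, then the intrinsics apply), "origin" and "attitude" of the camera in the world; the wrist camera has in their place "T_tool_cam" (4x4, takes a point from camera to tool coordinates, whose origin is the TCP and whose axes are the flange's). Camera axes: x right, y down, z forward; pixel columns grow to the right and rows downward; lengths in m; the calibration is good to about 2 mm. A picture is of the moment at which its call begins: read the wrist's pose just before it. There is no depth.
- robot.close_job(): hands the job in, once; it reports no verdict.
The state is a dict: "time": time; "joint_positions": joint angles; "qvel": joint speeds; "joint_torque": joint torques, N m; "tool_pos": TCP position; "ee_rot": TCP orientation; "wrist_force": force on the tool from outside, world axes, zero at the start; "wrist_torque": the same for the moment, N m; "width": finger opening in m.
Only numpy, scipy, OpenCV 4.12 (cv2) and the standard library are available. Lean on these libraries where they do the work, as an engineer would, in place of code of your own. Each camera call takes 0.05 s, during which the arm holds its last target. There are 200 camera calls.

TASK

Get the dust extraction ready for sanding: with the fingertips, push the red damper lever on top of the duct past the half-open notch all the way to its fully open end stop, and only then press the green start button right down and let it go. Push the lever, do not grip it; leave the red stop button and the loose things on the bench alone, and finish with the lever still fully open.

Things in the scene. Friction and masses are not known exactly. Their poses are not given: they have to be found in the camera images.
- duct: Fixed galvanised extraction duct, 100 mm across, level along its own y axis, top 115 mm above the bench. At +y it flares into a sanding hood 200 mm high (180 to 348 mm from the origin), at -y it bends down through the bench (skin 310 mm from the origin). Origin on the bench under the lever's pivot, z up. A quarter-round plate, radius 85 mm, upper face at 126 mm, lies under the lever.
- lever_axis (a point): Point on the damper lever's vertical pivot axis, over the middle of the duct, 137 mm above the bench, level with the lever's flat steel bar (24 mm wide, upper face at 140 mm). On the bar, 70 mm from the pivot, stands a brass spring plunger 14 mm wide, up to about 155 mm.
- lever_tab (a point): Centre of the red upright tab at the end of the damper lever, the part to push; moves with the lever. 112.5 mm from the pivot axis, 162 mm above the bench. The tab is a plate 45 mm long along the lever and 10 mm thick across it, standing from the bar (140 mm) to its rounded top edge at 188 mm above the bench.
- damper (a joint): Damper lever angle, rad. 0 = shut, lever across the duct to its -x (the robot's side); grows counter-clockwise seen from above to the fully open stop at 1.571, lever along the duct to its -y. Starts at 0 to 0.4. Sprung notch at half open, 0.785 (humps at 0.70, 0.88); last hump at 1.47 before the stop. Over a hump about 8 to 11 N at the tab, else 1 to 2 N; stays where left.
- start_top (a point): Centre of the top of the green start button: round, 26 mm across, facing up, 70 mm above the bench, on a grey box (80 x 140 x 50 mm) fixed to the bench. The red stop button stands 64 mm from it on the same box at the same height.
- start (a joint): Travel of the green start button, m: 0 = out, 0.006 = right down; springs back by itself. It takes about 5 N to push right down.
- stop_top (a point): Centre of the top of the red stop button (32 mm in diameter), not to be pressed.
- stop (a joint): Travel of the red stop button, m: 0 = out, 0.006 = right down.
- glue_mid (a point): Centre of a loose white glue bottle standing on the bench, 56 mm in diameter and 140 mm high; leave alone.
- block_mid (a point): Centre of a loose cork sanding block with a wooden back, 110 x 60 x 42 mm, lying on the bench; leave alone.
- wax_mid (a point): Centre of a loose amber wax jar standing on the bench, 68 mm in diameter and 65 mm high; leave alone.

How it is judged:
On the way, in this order (a step that is already met when the one before it is completed fails the run):
1. the damper lever is pushed past the half-open notch to its fully open end stop (value of joint damper above 1.52 rad), for 0.2 s.
2. the green start button is pressed right down (value of joint start above 0.0045 m), for 0.05 s.
3. the green start button is let go (value of joint start below 0.0015 m), for 0.1 s.
At the end, for the whole second after the job is handed in: The damper lever rests fully open (joint above 1.52 of 1.571 rad), both buttons are out (less than 1.5 mm down), and glue bottle, sanding block and wax jar are within 20 mm of where they stood (value of joint damper above 1.52 rad and value of joint each of start, stop below 0.0015 m and distance of each of glue_mid, block_mid, wax_mid from where it was at the start of the episode below 0.02 m); the robot touches nothing.
It fails at once if the start button is pressed while the damper is not fully open (value of joint start above 0.003 m and value of joint damper below 1.52 rad).
It fails at once if the stop button is pressed (value of joint stop above 0.003 m).
It fails at once if the lever's tab is gripped from both sides (contact force between the fingers and damper_c1 above 2.5 N and contact force between the fingers and damper_c2 above 2.5 N).
It fails at once if a loose thing on the bench is pushed away or lifted (distance of any of glue_mid, block_mid, wax_mid from where it was at the start of the episode above 0.02 m).
It also fails if it takes over 48 s, if anything falls off the work surface, if the arm or the gripper's body presses on something with over 40 N, if the wrist force passes 120 N, or if a joint passes its speed limit or range.

## Working session

There is one attempt and no reset: what is moved stays moved. The work goes in short steps, Python scripts to look and compute and a tool call to move; the robot and the scene stay as the last step left them, time stands still between calls to the robot, and variables do not carry over. Pictures are saved under pics/ and viewed, about 8 in all and at most 12, crops included, and the job is handed in when it is done.

Besides the shell and the picture viewer there is one more tool, called after "Emit:" by a JSON object that holds its "fn" and its "kwargs", one argument or row to a line. step_arm: Moves the arm, as the interface text tells. Its arguments: {"type":"object","properties":{"plan":{"type":"array"}},"required":["plan"]}

```bash
mkdir -p pics; cat > h.py <<'E'
import numpy as np, cv2
from bench import robot, cams
def snap(n,f):
    o=robot.get_obs(); s=cams.snapshot(n)
    cv2.imwrite('pics/'+f,s['frame'][:,:,::-1]); np.save('pics/'+f[:-4]+'.npy',{'s':s,'o':o},allow_pickle=True); return s
def load(f): 
    d=np.load('pics/'+f+'.npy',allow_pickle=True).item(); return d['s'],d['o']
E
python3 - <<'E'
from h import *
print(robot.get_obs())
for n in('scene','top'):
    s=snap(n,n+'0.png'); print({k:v for k,v in s.items() if k!='frame'})
a=cv2.imread('pics/scene0.png');b=cv2.imread('pics/top0.png')
E
```

```text
{'time': 0.0, 'joint_positions': array([ 1.01790848e+00,  8.79396344e-02,  1.37221428e+00, -2.36887402e-05,
        1.68362960e+00, -1.03100777e-01]), 'qvel': array([ 0.00108113,  0.00037037, -0.00062865,  0.00143065, -0.00095149,
       -0.00064867]), 'joint_torque': array([-1.54277321e-03, -3.40174019e+01, -3.02423644e+01,  7.16235093e-02,
        3.28696787e-02, -1.57137642e-04]), 'tool_pos': array([0.23884769, 0.49482122, 0.20433288]), 'ee_rot': array([-3.13941101e+00, -2.02060159e-04,  2.69180273e+00]), 'wrist_force': array([-0.80374864, -0.06105281, -0.85706285]), 'wrist_torque': array([-0.02374986, -0.00360017, -0.02386382]), 'width': 0.09369718981588153}
{'camera_matrix': array([[492.42939716,   0.        , 257.75339553],
       [  0.        , 492.42939716, 186.37735453],
       [  0.        ,   0.        ,   1.        ]]), 'k1': -0.0168279283555225, 'origin': array([1.01202085, 0.56336258, 0.96541209]), 'attitude': array([-2.34635623,  0.01325054,  2.47623817])}
{'camera_matrix': array([[361.32974415,   0.        , 255.15878933],
       [  0.        , 361.32974415, 186.35650626],
       [  0.        ,   0.        ,   1.        ]]), 'k1': -0.04487877387030556, 'origin': array([ 0.34815382, -0.11758393,  1.21611111]), 'attitude': array([-3.00823009,  0.01267654, -1.55009462])}
```

View pics/scene0.png

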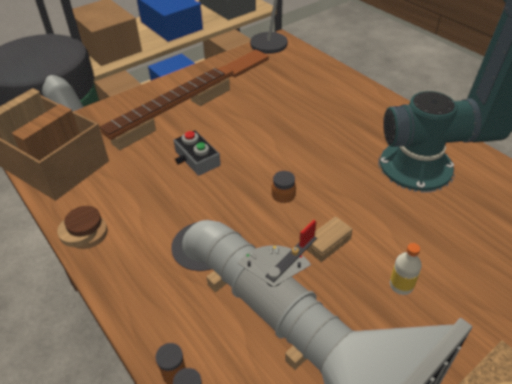

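View pics/top0.png

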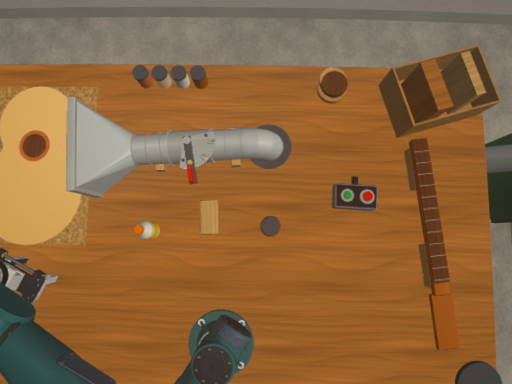

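The scene view shows the red tab at (307,235), green button at (201,147), stop at (190,135), jar (284,185), block (332,238) and glue (405,270). The top view shows the tab at (191,170), green (347,195), stop (368,197), block (209,217), jar (270,226) and glue (148,230). Next I'll triangulate them.

```bash
cat >> h.py <<'E'
from scipy.spatial.transform import Rotation as Ro
def pose(s,o):
    if 'origin' in s: return np.array(s['origin']),Ro.from_euler('xyz',s['attitude']).as_matrix()
    R=Ro.from_euler('xyz',o['ee_rot']).as_matrix(); T=np.array(s['T_tool_cam'])
    return np.array(o['tool_pos'])+R@T[:3,3],R@T[:3,:3]
def ray(s,o,uv):
    K=s['camera_matrix']; d=(np.array(uv,float)-K[:2,2])/[K[0,0],K[1,1]]
    u=d.copy()
    for _ in range(8): u=d/(1+s['k1']*(u@u))
    c,R=pose(s,o); v=R@[u[0],u[1],1]; return c,v/np.linalg.norm(v)
def plane(r,z): c,v=r; return c+v*(z-c[2])/v[2]
def tri(r1,r2):
    (a,u),(b,v)=r1,r2; t=np.linalg.lstsq(np.c_[u,-v],b-a,rcond=None)[0]
    p,q=a+t[0]*u,b+t[1]*v; return (p+q)/2,np.linalg.norm(p-q)
def blobs(f,col,amin=12):
    h=cv2.cvtColor(f,cv2.COLOR_RGB2HSV); H,S,V=cv2.split(h)
    m={'red':((H<5)|(H>174))&(S>170)&(V>80),'green':(H>45)&(H<85)&(S>110)&(V>60),'orange':(H>5)&(H<13)&(S>200)&(V>180)}[col].astype(np.uint8)
    n,l,st,c=cv2.connectedComponentsWithStats(m)
    return [(st[i].tolist(),c[i].round(1).tolist(),[np.round(x,1).tolist() for x in cv2.minAreaRect(np.argwhere(l==i)[:,::-1].astype(np.float32))[:2]]) for i in range(1,n) if st[i,4]>=amin]
E
python3 - <<'E'
from h import *
for f in('scene0','top0'):
    s,o=load(f)
    for c in('red','green','orange'): print(f,c,blobs(s['frame'],c))
S,_=load('scene0');T,_=load('top0')
for n,a,b in [('jar top',(284,178),(270,226)),('glue cap',(413,249),(140,230)),('block',(332,236),(209,217))]:
    print(n,tri(ray(S,0,a),ray(T,0,b)))
print('block plane',[plane(ray(T,0,p),.042).round(3) for p in((200,202),(217,200),(218,233),(201,234))])
print('duct top',[plane(ray(T,0,p),.1).round(3) for p in((135,150),(255,143),(188,140))])
i=cv2.resize(cv2.imread('pics/scene0.png')[185:305,200:400],None,fx=4,fy=4,interpolation=2)
cv2.imwrite('pics/c0.png',i)
i=cv2.resize(cv2.imread('pics/top0.png')[110:240,130:290],None,fx=4.6,fy=4.6,interpolation=2)
cv2.imwrite('pics/c1.png',i)
E
```

```text
scene0 red [([186, 131, 8, 7, 44], [189.5, 134.3], [[189.5, 134.0], [6.0, 7.0]]), ([300, 221, 15, 25, 217], [307.2, 233.2], [[307.5, 233.0], [10.6, 26.2]])]
scene0 green [([197, 142, 7, 7, 41], [200.4, 144.9], [[200.0, 145.0], [6.0, 6.0]])]
scene0 orange []
top0 red [([187, 166, 8, 17, 78], [190.6, 174.4], [[190.6, 174.1], [16.7, 4.9]]), ([363, 192, 10, 9, 68], [367.6, 195.7], [[367.5, 195.5], [8.5, 8.5]])]
top0 green [([344, 191, 8, 8, 42], [347.5, 194.7], [[347.3, 194.6], [6.7, 6.3]])]
top0 orange []
jar top (array([ 0.37720804, -0.15016625,  0.06108442]), np.float64(0.0018021681481613851))
glue cap (array([0.35397205, 0.24419011, 0.12880878]), np.float64(0.0011823931313782383))
block (array([0.4000389 , 0.05314376, 0.02840814]), np.float64(0.007496611307175673))
block plane [array([0.45 , 0.08 , 0.042]), array([0.458, 0.024, 0.042]), array([0.351, 0.017, 0.042]), array([0.347, 0.072, 0.042])]
duct top [array([0.607, 0.285, 0.1  ]), array([ 0.636, -0.097,  0.1  ]), array([0.643, 0.117, 0.1  ])]
```

View pics/c1.png

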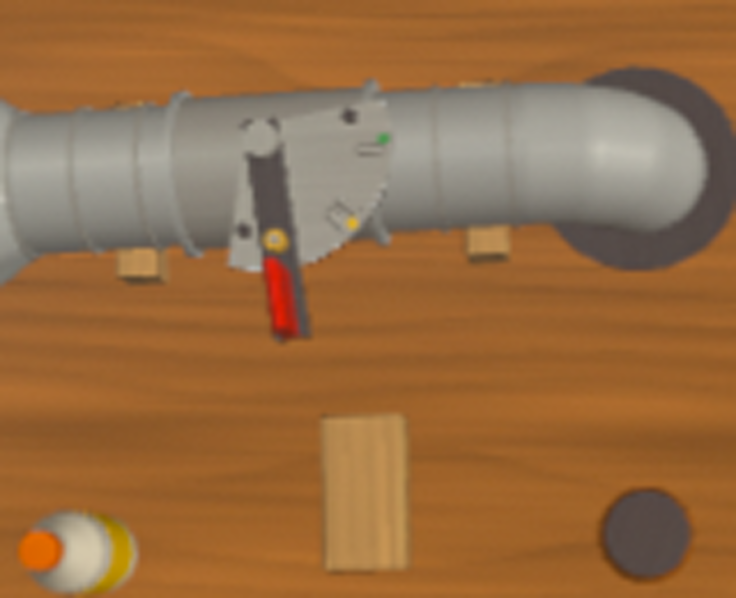

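View pics/c0.png

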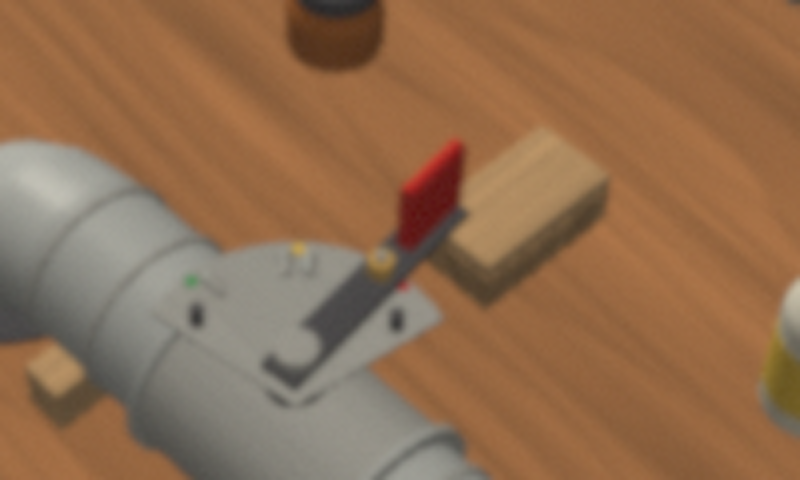

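The crops show the pivot cap at top px (187,140) and scene px (274.5,271.5). The lever points almost straight at the robot, about 0.2 rad open. The green mark, the open end, is on the −y side, as the text says.

```bash
python3 - <<'E'
from h import *
S,_=load('scene0');T,_=load('top0')
P=lambda a,b:tri(ray(S,0,a),ray(T,0,b))
r=P((274.5,271.5),(187.1,139.6));print('pivot',r)
t=P((307.2,233.2),(190.6,174.4));print('tab',t)
print('start',P((200.4,144.9),(347.5,194.7)),plane(ray(T,0,(347.5,194.7)),.07),plane(ray(S,0,(200.4,144.9)),.07))
print('stop',P((189.5,134.3),(367.6,195.7)),plane(ray(T,0,(367.6,195.7)),.07))
print('piv plane',plane(ray(T,0,(187.1,139.6)),.145),plane(ray(S,0,(274.5,271.5)),.145))
print('tab plane',plane(ray(T,0,(190.6,174.4)),.175),plane(ray(S,0,(307.2,233.2)),.162))
# tab top edge ends
q=lambda x,y:((x+.5)/4.6+130-.5,(y+.5)/4.6+110-.5)
w=lambda x,y:((x+.5)/4+200-.5,(y+.5)/4+185-.5)
print('tab ends', P(w(402,188),q(270,262)),P(w(460,143),q(284,336)))
print('bar end', plane(ray(T,0,q(304,336)),.14), plane(ray(S,0,w(465,212)),.14))
print('plunger',P(w(381,258),q(275,238)))
# duct axis from edges at z=.065 (widest)
for u in ((100,),(430,),(500,)):pass
print('edges',[plane(ray(T,0,q(*p)),.065).round(3) for p in((60,113),(60,248),(470,86),(470,228))])
E
```

```text
pivot (array([0.63058905, 0.11151224, 0.14455071]), np.float64(0.0038174553425101006))
tab (array([0.52128418, 0.09063397, 0.16353457]), np.float64(0.00029060507918175196))
start (array([ 0.48092286, -0.39524143,  0.07163776]), np.float64(0.002003707442415696)) [ 0.48034374 -0.3949488   0.07      ] [ 0.48054993 -0.39788664  0.07      ]
stop (array([ 0.47833539, -0.4593584 ,  0.06945157]), np.float64(0.00016392209369645432)) [ 0.47833602 -0.45925228  0.07      ]
piv plane [0.63186755 0.11011365 0.145     ] [0.62946212 0.11312548 0.145     ]
tab plane [0.5192965  0.08846739 0.175     ] [0.52045065 0.08962901 0.162     ]
tab ends (array([0.54197979, 0.092699  , 0.18565733]), np.float64(0.004070448753713228)) (array([0.4946405 , 0.08389847, 0.1795977 ]), np.float64(0.0010688129095375004))
bar end [0.50009281 0.07879819 0.14      ] [0.50077686 0.09762828 0.14      ]
plunger (array([0.56292987, 0.09889108, 0.15074123]), np.float64(0.0004288216016524259))
edges [array([0.669, 0.276, 0.065]), array([0.571, 0.27 , 0.065]), array([ 0.694, -0.019,  0.065]), array([ 0.59 , -0.022,  0.065])]
```

The points agree with the text. The pivot is at (0.631, 0.111) and the tab at (0.5205, 0.090), 0.112 m apart. The start button is at (0.481, -0.396, 0.071) and the stop at (0.478, -0.459), 64 mm from it. The duct yaw is about +0.075, so the damper is at about 0.11 rad. I'll shut the fingers and go to the tab's +y side.

Emit:
{"fn": "step_arm", "kwargs": {
  "plan": [
    [[30,-40,10,-0.12,0],[60,-80,10,-0.24,0],[90,-120,10,-0.36,0],[120,-160,10,-0.48,0],[150,-200,10,-0.6,0],[180,-240,10,-0.72,0],[210,-280,10,-0.83,0],[240,-318,10,-0.935,0]]
  ]
}}

```text
time: 0.77
tool_pos: [0.4395, 0.2277, 0.2151]
ee_rot: [-3.141, 0.0, 1.752]
wrist_force: [-0.1, 0.8, 0.0]
width: 0.044
```

Emit:
{"fn": "step_arm", "kwargs": {
  "plan": [
    [[20,-25,0,0,0],[33,-43,0,0,0],[33,-43,-30,0,0],[33,-43,-62,0,0],[33,-43,-62,0,0],[33,-43,-62,0,0]]
  ]
}}

```text
time: 1.27
tool_pos: [0.4703, 0.186, 0.1512]
ee_rot: [-3.136, 0.0, 1.756]
wrist_force: [0.4, 0.3, 1.1]
width: 0.0041
```

```bash
python3 - <<'E'
from h import *
o=robot.get_obs();print(o['time'],o['tool_pos'],o['ee_rot'],o['wrist_force'],o['width'],o['joint_positions'])
s=snap('wrist','w1.png'); print(s['T_tool_cam'].round(3).tolist()); 
s=snap('scene','s1.png')
i=cv2.resize(s['frame'][150:300,200:400,::-1],None,fx=2.5,fy=2.5)
cv2.imwrite('pics/cat.png',np.hstack([cv2.resize(cv2.imread('pics/w1.png'),(300,225)),i[:225+0,:]]) if 0 else i)
for j in 0,1: print(blobs(load(('s1','w1')[j])[0]['frame'],'red'))
E
```

```text
1.2667 [0.47029159 0.18600329 0.15123712] [-3.13567170e+00  4.41032454e-04  1.75649715e+00] [0.40682886 0.33698325 1.08723667] 0.004056895734467397 [2.64457741e-01 1.03423365e-02 1.55847369e+00 2.61746317e-05
 1.57871392e+00 7.87583497e-02]
[[0.0, -0.973, -0.231, 0.067], [1.0, -0.0, 0.001, 0.0], [-0.001, -0.231, 0.973, -0.179], [0.0, 0.0, 0.0, 1.0]]
[([186, 131, 8, 7, 44], [189.5, 134.3], [[189.5, 134.0], [6.0, 7.0]]), ([300, 221, 15, 25, 216], [307.2, 233.2], [[307.5, 233.0], [10.6, 26.2]])]
[]
```

View pics/w1.png

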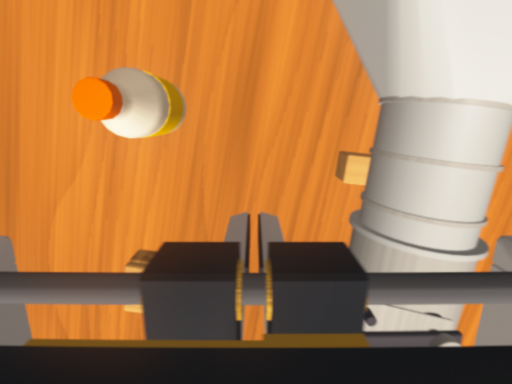

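View pics/cat.png

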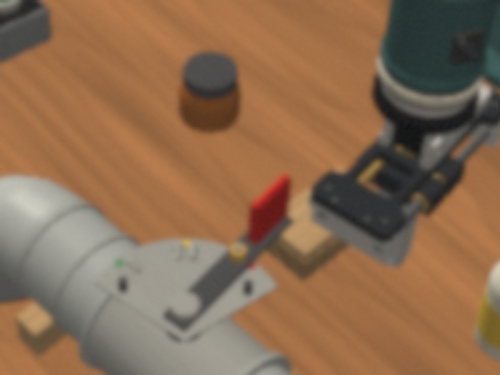

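The wrist view shows only the glue at (130,100) and the duct, because the camera faces away from the tab. The scene crop shows the shut fingers short of the tab on its +y side, which is where the row speed cap left them. Now I'll work out the arc.

```bash
python3 - <<'E'
import numpy as np
p=np.array([.631,.1115])
for th in [.11,.2,.3,.4,.5,.6,.7,.785,.9,1.0,1.1,1.2,1.3,1.4,1.47,1.52,1.571,1.6,1.65]:
    b=th+.075;l=-np.array([np.cos(b),np.sin(b)]);n=np.array([np.sin(b),-np.cos(b)])
    q=p+.1125*l-.013*n; print(th,(q*1e3).round(1), 'rel',((q-[.512,.134])*1e3).round(0),'turn',round(th-.11,3))
E
```

```text
0.11 [518.  103.6] rel [  6. -30.] turn 0.0
0.2 [519.2  93.5] rel [  7. -41.] turn 0.09
0.3 [521.6  82.4] rel [ 10. -52.] turn 0.19
0.4 [525.   71.6] rel [ 13. -62.] turn 0.29
0.5 [529.5  61.2] rel [ 18. -73.] turn 0.39
0.6 [535.   51.3] rel [ 23. -83.] turn 0.49
0.7 [541.5  42.1] rel [ 30. -92.] turn 0.59
0.785 [547.7  34.7] rel [ 36. -99.] turn 0.675
0.9 [557.1  25.7] rel [  45. -108.] turn 0.79
1.0 [566.   18.7] rel [  54. -115.] turn 0.89
1.1 [575.6  12.7] rel [  64. -121.] turn 0.99
1.2 [585.8   7.7] rel [  74. -126.] turn 1.09
1.3 [596.4   3.7] rel [  84. -130.] turn 1.19
1.4 [607.3   0.8] rel [  95. -133.] turn 1.29
1.47 [ 6.151e+02 -6.000e-01] rel [ 103. -135.] turn 1.36
1.52 [620.7  -1.3] rel [ 109. -135.] turn 1.41
1.571 [626.5  -1.7] rel [ 114. -136.] turn 1.461
1.6 [629.8  -1.7] rel [ 118. -136.] turn 1.49
1.65 [635.4  -1.7] rel [ 123. -136.] turn 1.54
```

Emit:
{"fn": "step_arm", "kwargs": {
  "plan": [
    [[20,-25,0,0,0],[42,-52,0,0,0],[42,-52,0,0,0],[42,-52,0,0,0]]
  ]
}}

```text
time: 1.7
tool_pos: [0.5159, 0.1342, 0.156]
ee_rot: [3.137, -0.0, 1.755]
wrist_force: [-0.1, 0.8, 0.2]
width: 0.0005
```

Emit:
{"fn": "step_arm", "kwargs": {
  "plan": [
    [[5,-15,0,0,0],[6,-30,0,0,0],[7,-41,0,0.09,0],[10,-52,0,0.19,0],[13,-62,0,0.29,0],[18,-73,0,0.39,0],[23,-83,0,0.49,0],[23,-83,0,0.49,0]]
  ]
}}

```text
time: 2.37
tool_pos: [0.5378, 0.0518, 0.1552]
ee_rot: [3.139, 0.001, 2.248]
wrist_force: [-0.3, -0.4, -0.1]
width: 0.0006
```

Emit:
{"fn": "step_arm", "kwargs": {
  "plan": [
    [[7,-9,0,0.1,0],[13,-16,0,0.185,0],[22,-25,0,0.3,0],[31,-32,0,0.4,0],[41,-38,0,0.5,0],[51,-43,0,0.6,0],[61,-47,0,0.7,0],[61,-47,0,0.7,0]]
  ]
}}

```text
time: 3.03
tool_pos: [0.5992, 0.0055, 0.1544]
ee_rot: [3.141, 0.002, 2.947]
wrist_force: [-0.3, -0.6, 0.8]
width: 0.0004
```

```bash
python3 - <<'E'
from h import *
o=robot.get_obs();print(o['time'],o['tool_pos'],o['ee_rot'],o['wrist_force'])
s=snap('scene','s2.png'); t=snap('top','t2.png')
print(blobs(s['frame'],'red'),blobs(t['frame'],'red'))
i=cv2.resize(s['frame'][150:300,180:380,::-1],None,fx=3,fy=3)
cv2.imwrite('pics/cat2.png',i)
E
```

```text
3.0333 [0.59919279 0.00546631 0.15442793] [3.14111666e+00 1.90873063e-03 2.94680887e+00] [-0.29928924 -0.57195476  0.77613631]
[([186, 131, 8, 7, 43], [189.4, 134.3], [[189.5, 134.0], [6.0, 7.0]]), ([240, 216, 13, 27, 191], [246.2, 229.2], [[246.0, 229.0], [27.2, 9.4]])] [([363, 192, 10, 9, 63], [367.6, 195.7], [[367.5, 195.5], [8.5, 8.5]])]
```

View pics/cat2.png

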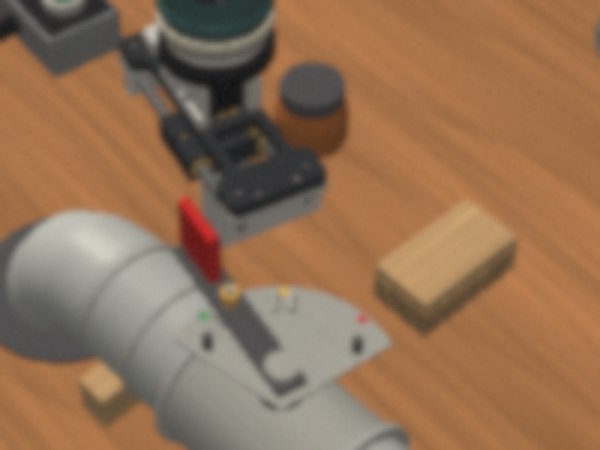

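The lever went through the notch. The tab is now at scene px (246,229), with the fingers behind it. I'll push on to the stop in small steps.

Emit:
{"fn": "step_arm", "kwargs": {
  "plan": [
    [[6,-1,0,0.05,0],[12,-3,0,0.1,0],[17,-4,0,0.15,0],[22,-5,0,0.2,0],[26,-5,0,0.23,0],[30,-5,0,0.26,0],[30,-5,0,0.26,0]]
  ]
}}

```text
time: 3.72
tool_pos: [0.6248, 0.0008, 0.1541]
ee_rot: [3.141, -0.007, -3.078]
wrist_force: [-7.3, 0.9, 3.2]
width: -0.0
```

```bash
cat > m.py <<'E'
from h import *
import sys
o=robot.get_obs();print(o['time'],o['tool_pos'],o['wrist_force'])
s=snap('scene',sys.argv[1]+'.png')
for b in blobs(s['frame'],'red'): print(b,plane(ray(s,0,b[1]),.162))
q=plane(ray(s,0,max(blobs(s['frame'],'red'),key=lambda b:b[0][4])[1]),.162)[:2]-[.631,.1115]
print('r',np.hypot(*q),'damper',np.arctan2(-q[1],-q[0])-.075)
E
python3 m.py s3
```

```text
3.7167 [0.62477909 0.00082884 0.15413692] [-7.3123088   0.90571926  3.20160058]
([186, 132, 8, 6, 43], [189.4, 134.3], [[189.5, 134.5], [5.0, 7.0]]) [ 0.5336243  -0.35381419  0.162     ]
([229, 222, 16, 26, 221], [236.9, 234.7], [[236.5, 234.5], [26.9, 11.3]]) [ 6.39290815e-01 -5.01807100e-04  1.62000000e-01]
r 0.11230824725854685 damper 1.5696855007738
```

Emit:
{"fn": "step_arm", "kwargs": {
  "plan": [
    [[3,0,0,0,0],[6,0,0,0,0],[6,0,0,0,0],[6,0,0,0,0]]
  ]
}}

```text
time: 4.1
tool_pos: [0.6248, 0.0008, 0.1542]
ee_rot: [3.14, -0.02, -3.079]
wrist_force: [-22.7, -0.0, 9.6]
width: 0.0005
```

```bash
python3 m.py s4
```

```text
4.1 [0.62477526 0.00082854 0.15416793] [-2.27495003e+01 -1.62416696e-02  9.59711461e+00]
([186, 132, 8, 6, 42], [189.4, 134.4], [[189.5, 134.5], [5.0, 7.0]]) [ 0.53385094 -0.35345753  0.162     ]
([229, 223, 16, 25, 222], [236.9, 234.8], [[236.5, 234.5], [26.9, 11.3]]) [ 6.39454323e-01 -2.79989331e-04  1.62000000e-01]
r 0.1120992488700191 damper 1.571286203258369
```

The force rose to 23 N with no further motion and the tab measures 1.57 rad, so the lever is at its end stop. Now I'll back off, lift, and travel to the green button.

Emit:
{"fn": "step_arm", "kwargs": {
  "plan": [
    [[-20,0,0,0,0],[-45,0,0,0,0],[-60,0,20,0,0],[-60,0,55,0,0],[-70,-35,55,-0.12,0],[-80,-70,55,-0.24,0],[-90,-105,55,-0.36,0],[-100,-140,55,-0.48,0]]
  ]
}}

```text
time: 4.82
tool_pos: [0.5331, -0.1405, 0.2096]
ee_rot: [3.141, 0.002, 2.719]
wrist_force: [0.8, 0.3, 0.4]
width: 0.001
```

Emit:
{"fn": "step_arm", "kwargs": {
  "plan": [
    [[-8,-36,0,-0.12,0],[-16,-72,0,-0.24,0],[-24,-108,0,-0.36,0],[-32,-144,0,-0.48,0],[-40,-180,0,-0.6,0],[-48,-216,0,-0.72,0],[-54,-250,0,-0.84,0],[-54,-256,0,-0.96,0]]
  ]
}}

```text
time: 5.48
tool_pos: [0.4779, -0.4006, 0.2082]
ee_rot: [-3.14, 0.002, 1.752]
wrist_force: [0.3, 0.7, -0.5]
width: 0.0002
```

Emit:
{"fn": "step_arm", "kwargs": {
  "plan": [
    [[0,0,-40,0,0],[0,0,-75,0,0],[0,0,-75,0,0],[0,0,-75,0,0]]
  ]
}}

```text
time: 5.82
tool_pos: [0.4788, -0.3944, 0.1313]
ee_rot: [-3.138, -0.005, 1.765]
wrist_force: [0.6, 0.0, 0.8]
width: 0.0004
```

```bash
python3 m.py s5; python3 - <<'E'
from h import *
o=robot.get_obs();print(o['ee_rot'],o['joint_positions'].round(2))
s=snap('wrist','w5.png'); o=robot.get_obs()
for c in('green','red'):
    for b in blobs(s['frame'],c): print(c,b,plane(ray(s,o,b[1]),.07))
a=cv2.resize(load('s5')[0]['frame'][:,:,::-1][90:290,100:360],(520,400))
cv2.imwrite('pics/c5.png',a)
E
```

```text
5.8167 [ 0.47878626 -0.39439249  0.13132777] [0.59064472 0.04051446 0.79920686]
([186, 132, 8, 6, 43], [189.4, 134.3], [[189.5, 134.5], [5.0, 7.0]]) [ 0.5336243  -0.35381419  0.162     ]
([229, 222, 16, 26, 224], [236.9, 234.8], [[236.5, 234.5], [26.9, 11.3]]) [ 6.39454323e-01 -2.79989331e-04  1.62000000e-01]
r 0.1120992488700191 damper 1.571286203258369
[3.14142596e+00 6.24711562e-05 1.76601814e+00] [-0.78  0.27  1.3   0.    1.57 -0.98]
green ([240, 186, 29, 29, 631], [254.0, 200.1], [[253.8, 200.1], [27.5, 28.4]]) [ 0.48223356 -0.39779053  0.07      ]
```

View pics/c5.png

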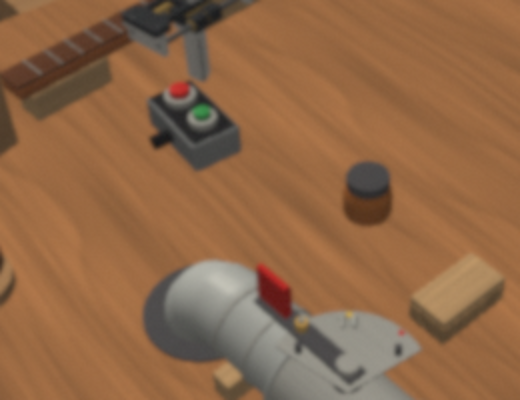

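The lever is still fully open at px (237,235). The fingers hang above the box. The wrist view puts green at (0.482, -0.398), within 2 mm of the first measurement. I'll press it now.

Emit:
{"fn": "step_arm", "kwargs": {
  "plan": [
    [[2,-2,-25,0,0],[2,-2,-50,0,0],[2,-2,-60,0,0],[2,-2,-64,0,0],[2,-2,-67,0,0],[2,-2,-69,0,0],[2,-2,-69,0,0],[2,-2,-69,0,0]]
  ]
}}

```text
time: 6.58
tool_pos: [0.4828, -0.3986, 0.0683]
ee_rot: [3.14, 0.002, 1.767]
wrist_force: [-3.1, 3.2, 6.9]
width: 0.0002
```

Emit:
{"fn": "step_arm", "kwargs": {
  "plan": [
    [[0,0,-2,0,0],[0,0,-4,0,0],[0,0,-4,0,0]]
  ]
}}

```text
time: 6.83
tool_pos: [0.4829, -0.3988, 0.068]
ee_rot: [3.139, 0.003, 1.767]
wrist_force: [-6.2, 7.8, 18.7]
width: 0.0002
```

The fingers stopped at z≈0.068 with 19 N, where I expected 0.064. I'll check what they're resting on.

```bash
python3 - <<'E'
from h import *
s=snap('scene','s6.png');w=snap('wrist','w6.png')
a=cv2.resize(s['frame'][:,:,::-1][110:180,160:240],(400,350),interpolation=2)
b=cv2.resize(w['frame'][:,:,::-1][130:320,150:370],(400,350),interpolation=2)
cv2.imwrite('pics/c6.png',np.hstack([a,b]))
o=robot.get_obs();print(o['tool_pos'],o['wrist_force'],[ (b,plane(ray(w,o,b[1]),.068)) for b in blobs(w['frame'],'green')])
E
```

```text
[ 0.48289035 -0.3987573   0.06798217] [-6.28200139  6.54538805 18.02450265] [(([233, 203, 35, 15, 281], [249.7, 208.9], [[249.3, 208.8], [12.4, 34.4]]), array([ 0.47851485, -0.38790233,  0.068     ]))]
```

View pics/c6.png

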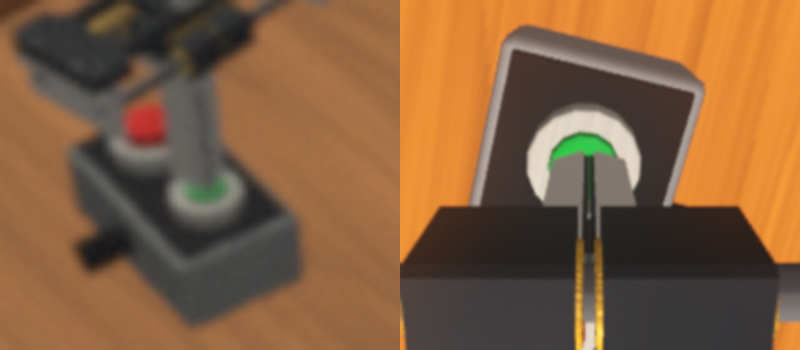

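The fingers sit off-centre, and their shut 25×16 mm section overhangs the button onto the white ring, so that was a partial press. I'll use the visible green rim to find the button's centre relative to the TCP.

```bash
python3 - <<'E'
from h import *
from scipy.optimize import least_squares as ls
def fit(f,z,R,top):
    s,o=load(f); H=cv2.cvtColor(s['frame'],cv2.COLOR_RGB2HSV)
    m=((H[...,0]>45)&(H[...,0]<85)&(H[...,1]>110)&(H[...,2]>60))
    pts=[]
    ys,xs=np.nonzero(m)
    for x in np.unique(xs):
        c=ys[xs==x]; pts.append((x,c.min()-.5)); 
        if not top: pts.append((x,c.max()+.5))
    p=np.array([plane(ray(s,o,q),z)[:2] for q in pts])
    for RR in (R,None):
        r=ls(lambda v:np.hypot(*(p-v[:2]).T)-(RR or v[2]),[*p.mean(0),.013],loss='soft_l1',f_scale=.0005)
        print(f,z,'centre',r.x.round(4),'rel TCP',(r.x[:2]-o['tool_pos'][:2]).round(4),'rms',np.sqrt((r.fun**2).mean()).round(5))
fit('w5',.07,.013,False); fit('w6',.066,.013,True); fit('w6',.068,.013,True)
s,o=load('w6');c,R=pose(s,o);K=s['camera_matrix']
Rt=Ro.from_euler('xyz',o['ee_rot']).as_matrix()
for d in ([0,0,0],[.008,0,0],[.008,.0125,0],[.008,-.0125,0]):
    v=R.T@(np.array(o['tool_pos'])+Rt@d-c); print(d,(K@(v/v[2]))[:2])
E
```

```text
w5 0.07 centre [ 0.4811 -0.3964  0.013 ] rel TCP [ 0.0009 -0.0007] rms 0.00093
w5 0.07 centre [ 0.4812 -0.3964  0.0124] rel TCP [ 0.0009 -0.0006] rms 0.00063
w6 0.066 centre [ 0.4811 -0.3969  0.013 ] rel TCP [-0.0018  0.0018] rms 0.00025
w6 0.066 centre [ 0.4808 -0.396   0.0121] rel TCP [-0.0021  0.0028] rms 0.00016
w6 0.068 centre [ 0.481  -0.3964  0.013 ] rel TCP [-0.0019  0.0024] rms 0.00027
w6 0.068 centre [ 0.4806 -0.3953  0.012 ] rel TCP [-0.0023  0.0035] rms 0.00016
[0, 0, 0] [253.14162204 226.01648249]
[0.008, 0, 0] [253.13847085 214.13961686]
[0.008, 0.0125, 0] [272.78993991 214.13592499]
[0.008, -0.0125, 0] [233.48485812 214.14330913]
```

Emit:
{"fn": "step_arm", "kwargs": {
  "plan": [
    [[0,0,15,0,0],[0,0,35,0,30],[0,0,35,0,30],[0,0,35,0,30],[0,0,35,0,30]]
  ]
}}

```text
time: 7.35
tool_pos: [0.4821, -0.3986, 0.0955]
ee_rot: [3.141, 0.001, 1.767]
wrist_force: [-0.0, 0.3, 0.2]
width: 0.0237
```

```bash
python3 - <<'E'
from h import *
o=robot.get_obs(); print(o['tool_pos'],o['width'],o['ee_rot'])
w=snap('wrist','w7.png')
for b in blobs(w['frame'],'green'):
  p=plane(ray(w,o,b[1]),.07); print(b,p,p-o['tool_pos'])
cv2.imwrite('pics/c7.png',cv2.resize(w['frame'][:,:,::-1][110:340,130:390],(680,600),interpolation=2))
E
```

```text
[ 0.48214371 -0.39858292  0.09552929] 0.02371111271347813 [3.14113048e+00 6.69918794e-04 1.76665005e+00]
([235, 193, 34, 34, 924], [251.7, 209.6], [[251.5, 209.5], [33.0, 33.0]]) [ 0.4805243  -0.39578762  0.07      ] [-0.00161942  0.0027953  -0.02552929]
```

View pics/c7.png

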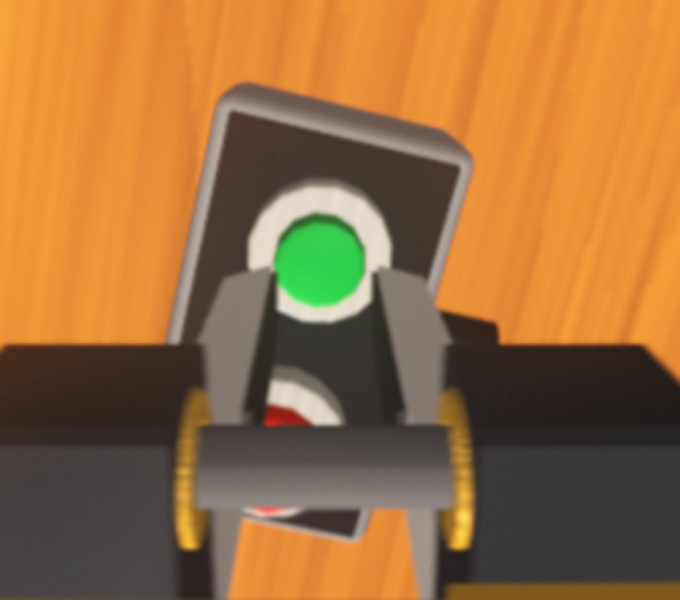

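The wrist view shows the green button at full px (252,210), (-1.7, +2.6) mm from the TCP, and the fingertips about 11 mm thick. I'll press with the +x fingertip alone, centred on the button. The other finger stays over the low box top, about 39 mm to −x and clear of the stop.

Emit:
{"fn": "step_arm", "kwargs": {
  "plan": [
    [[-21,-1,0,0,30],[-21,-1,0,0,30],[-21,-1,-20,0,30],[-21,-1,-27,0,30],[-21,-1,-30,0,30],[-21,-1,-33,0,30],[-21,-1,-35,0,30],[-21,-1,-35,0,30]]
  ]
}}

```text
time: 8.07
tool_pos: [0.4613, -0.3999, 0.0676]
ee_rot: [3.141, 0.003, 1.767]
wrist_force: [-8.8, 7.4, 27.4]
width: 0.0277
```

Emit:
{"fn": "step_arm", "kwargs": {
  "plan": [
    [[0,0,4,0,30],[0,0,4,0,30],[0,0,4,0,30]]
  ]
}}

```text
time: 8.32
tool_pos: [0.4613, -0.3999, 0.068]
ee_rot: [3.141, 0.002, 1.767]
wrist_force: [-3.4, 3.0, 15.3]
width: 0.0279
```

Emit:
{"fn": "step_arm", "kwargs": {
  "plan": [
    [[0,0,3,0,30],[0,0,3,0,30],[0,0,3,0,30]]
  ]
}}

```text
time: 8.57
tool_pos: [0.4613, -0.3997, 0.0681]
ee_rot: [3.141, 0.001, 1.767]
wrist_force: [-1.5, -0.1, 8.4]
width: 0.0282
```

Emit:
{"fn": "step_arm", "kwargs": {
  "plan": [
    [[0,0,2,0,30],[0,0,2,0,30],[0,0,2,0,30]]
  ]
}}

```text
time: 8.82
tool_pos: [0.4612, -0.3997, 0.0695]
ee_rot: [3.141, 0.0, 1.767]
wrist_force: [-1.0, -1.2, 4.0]
width: 0.0281
```

Emit:
{"fn": "step_arm", "kwargs": {
  "plan": [
    [[0,0,2,0,30],[0,0,2,0,30],[0,0,2,0,30]]
  ]
}}

```text
time: 9.07
tool_pos: [0.4612, -0.3997, 0.0714]
ee_rot: [3.141, 0.0, 1.767]
wrist_force: [0.2, -1.2, 2.2]
width: 0.0282
```

Emit:
{"fn": "step_arm", "kwargs": {
  "plan": [
    [[0,0,2,0,30],[0,0,2,0,30],[0,0,2,0,30]]
  ]
}}

```text
time: 9.32
tool_pos: [0.4611, -0.3993, 0.0733]
ee_rot: [3.141, -0.0, 1.767]
wrist_force: [0.7, -1.1, 1.7]
width: 0.0284
```

Emit:
{"fn": "step_arm", "kwargs": {
  "plan": [
    [[0,0,2,0,30],[0,0,2,0,30],[0,0,2,0,30]]
  ]
}}

```text
time: 9.57
tool_pos: [0.4606, -0.3986, 0.0747]
ee_rot: [-3.141, -0.002, 1.767]
wrist_force: [1.1, -0.1, -0.1]
width: 0.0283
```

The release curve shows spring force from z≈0.074 down to a rigid stop at 0.068. That is the full 6 mm of travel with a tool z reading about 4 mm high, so the button did bottom. I'll lift clear and make a final check.

Emit:
{"fn": "step_arm", "kwargs": {
  "plan": [
    [[0,0,25,0,30],[0,0,60,0,30],[0,0,100,0,30],[0,0,120,0,30],[0,0,120,0,30],[0,0,120,0,30]]
  ]
}}

```text
time: 10.07
tool_pos: [0.4614, -0.3996, 0.1967]
ee_rot: [3.14, 0.002, 1.767]
wrist_force: [0.0, 0.2, -0.1]
width: 0.0281
```

```bash
python3 m.py s8; python3 - <<'E'
from h import *
a,_=load('scene0');b,_=load('s8')
d=cv2.absdiff(a['frame'],b['frame']).max(2)
for n,(u0,u1,v0,v1) in dict(jar=(268,300,168,205),glue=(388,425,240,296),blockR=(325,355,217,250),buttons=(180,222,128,175)).items(): print(n,'mean diff',d[v0:v1,u0:u1].mean())
S=b;print(blobs(S['frame'],'green'))
cv2.imwrite('pics/c8.png',b['frame'][:,:,::-1])
E
```

```text
10.0667 [ 0.4614013  -0.39960933  0.19673922] [ 0.01102552  0.1789928  -0.115424  ]
([186, 132, 8, 6, 43], [189.4, 134.3], [[189.5, 134.5], [5.0, 7.0]]) [ 0.5336243  -0.35381419  0.162     ]
([229, 223, 16, 25, 223], [236.9, 234.7], [[236.5, 234.5], [26.9, 11.3]]) [ 6.39290815e-01 -5.01807100e-04  1.62000000e-01]
r 0.11230824725854685 damper 1.5696855007738
jar mean diff 2.1013513513513513
glue mean diff 2.067084942084942
blockR mean diff 2.1292929292929292
buttons mean diff 1.9934143870314083
[([197, 142, 7, 7, 39], [200.4, 145.1], [[200.0, 145.0], [6.0, 6.0]])]
```

View pics/c8.png

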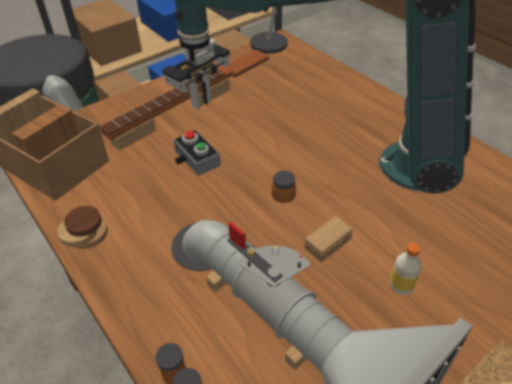

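The lever lies along the duct with its tab at (237,235), both buttons are out at (200,145) and (189,134), the loose things haven't moved, and the arm is clear. I'll hand in the job.

```bash
python3 -c "
from bench import robot
print(robot.close_job())"
```

```text
the job is handed in; nothing more can be done
None
```

The damper lever is at its fully open stop, and the green start button was pressed right down and let go after that. I handed the job in at about 10 s of the 48 s; no verdict is reported.

**Lever:** I pushed the tab with shut fingers from one side only, through the half-open notch. At the end the force rose from 7 to 23 N with no further movement. The last picture puts it at about 1.57 rad.

**Start button:** The first press stopped at a measured 68 mm, not the 64 mm I expected. I took it for a partial press on the ring around the button, so I pressed again with one fingertip. It stopped at the same height. As I let go, the spring force ran from 68 to 74 mm, which is the full 6 mm of travel. So the tool height reading was about 4 mm high there, and the first press was probably full too.

**Final checks:**
- Both buttons look the same as before the job.
- The glue bottle, sanding block and wax jar look unmoved in the scene picture.
- The wrist force is about 0 N, with the arm clear of everything.

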